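# Load a test cell into the spring-jaw station

## Task

Tip the lying test cell up on its black foot until it stands by itself on the bench, red cap up, and let go of it. Then take it again, press the station's spring jaw back with the cell and, holding the jaw open, lower the cell behind the white sill to the pocket floor; let go so that the jaw clamps it, upright, against the sill. Leave the bottle, carton, tape roll and tray where they are.

Things in the scene. Friction and masses are not known exactly. Their poses are not given: they have to be found in the camera images.
- cell: Cylindrical test cell, 140 mm long, 0.3 kg, lying at the start (axis 18 mm high). Origin mid-length on the axis; x axis runs from black foot to red cap. From the foot: black foot 36 mm diameter, 20 long; steel barrel 32 diameter, 60 long; black octagonal collar 36 across flats, 18 long (stops rolling); 2 mm neck; red cap 36 diameter, 40 long. Flat ends; stands freely on its foot.
- cell_base (a point): Centre of the cell's flat foot face, 70 mm from cell along its -x; same axes as cell.
- cell_cap (a point): Centre of the flat end of the red cap, 70 mm from cell along its +x; same axes.
- station: Clamping station fixed to the bench. Origin on the bench under the seat; z up, y from the white sill towards the jaw and the green housing. Dark base plate 100 mm in x, y -38 to +98, 8 mm thick; its top is the pocket floor. Green spring housing: y 67 to 93, 80 mm wide, top 68 mm above the bench.
- seat (a point): Point on the pocket floor, 8 mm above the bench, where the centre of the foot must end: 18 mm from the sill's inner face, midway between the side cheeks (inner faces at x +-22 mm, so the pocket is 44 mm wide; cheeks 8 mm thick, y -18 to 22, as tall as the sill). Axes as station.
- sill (a point): Centre of the top of the low white sill, 28 mm above the bench (20 mm above the pocket floor), 24 mm from the seat along the station's -y. The sill is 12 mm thick (y -30 to -18) and 60 mm wide. The cell is carried over it.
- jaw_face (a point): On the jaw, at the bottom of its copper vee face (flanks 15 degrees from square), 39 mm above the bench; the face looks at the sill and spans 10 to 68 mm above the bench, 40 mm wide. Jaw shut: at station y -3.4 mm, no room for the cell. No handle: press it back along +y with the side of the cell's foot, foot face 30 to 45 mm above the bench.
- jaw (a joint): Opening of the spring jaw in m, sliding along the station's +y: 0 shut (as found), at most 0.042; about 0.022 with the cell clamped against the sill. The spring pushes it shut with 6 N when shut, 8 N at 0.022, 10 N fully open; friction on the copper face resists lowering the pressed cell with up to about 10 N.
- wash_bottle: White wash bottle with a yellow cap, 60 mm diameter, 150 mm tall; origin under its centre. Leave alone.
- carton: White wipes carton with a green band, 75 x 120 x 60 mm; origin under its centre. Leave alone.
- tape_roll: White tape roll lying flat, 90 mm diameter, 35 mm high; origin under its centre. Leave alone.
- parts_tray: Black open parts tray, 90 x 130 x 35 mm; origin under its centre. Leave alone.
Not all that is in view belongs to the job. What is shaped like the cell but blue or orange is not meant.

How it is judged:
By the outcome, as a careful person would: the job done as asked, in the order asked, and still so for the second after the job is handed in, with the robot touching nothing.
It also fails if it takes over 67 s, if anything falls off the work surface, if the arm or the gripper's body presses on something with over 40 N, if the wrist force passes 120 N, or if a joint passes its speed limit or range.

## Robot

A 6-joint arm with a two-finger parallel gripper is mounted at the origin on the work surface. World frame = base frame: x ahead of the robot, y to its left, z up, the work surface at z = 0. Lengths are in m, angles in rad, forces in N, time in s.
With the tool pointing down it reaches from about 0.375 to 0.975 m from the base axis. Payload 3.8 kg.
Tool frame: the origin (TCP) lies midway between the tips of the shut fingers; the grasp point (between the pads) lies 19 mm behind it; z points along the fingers, y is the line along which they close (so a half turn about z gives the same grasp; the last joint's range is limited). The gripper opens to 85 mm and grips with 20 to 120 N. Pads are 22 mm wide; open, the fingers measure 114 mm over their backs; the gripper's body (76 mm by 85 mm) begins 54 mm behind the grasp point. The pads swing forward as they close: fully open they stand 13 mm farther back than shut.
Start: joints at [-1.366, 0.264, 1.604, -0, 1.274, -0.037], TCP at [0.162, -0.655, 0.231] pointing down, gripper open.
Joint ranges: [-2.63, 2.63], [-0.94, 2.18], [0.31, 2.57], [-1.31, 4.45], [0, 2.66], [-2.55, 2.55]. Speed limits (rad/s): [2.57, 2.57, 3.14, 3.14, 3.14, 3.14].

## Interface

Orientations are given as a rotation vector (axis times angle).
In Python, from workcell import bot, cams gives the robot as it stands.
- The arm moves only by the tool play_rows, never from a script. Its argument "rows" is a list of rows, each a list of 2 entries, a list of its own where there are three numbers: the shift along the tool's x, y, z scaled (see below), then the turn, a rotation vector about the tool's x, y, z scaled (see below). A call has 1 to 20 rows; each row is the pose to reach, as a shift and turn from the pose commanded when the call began, along the tool's axes at that moment; what a row does not reach only later rows make up. The controller multiplies each number of a shift by 250 mm and each number of a turn by 45 degrees. A row lasts 1/12 s, in which the tool goes at most 41.7 mm and 7.16 degrees, less where a joint would pass 70% of its speed; a pose out of reach is approached as far as the arm can. A call with a number of a shift or a turn outside -1 to 1 is refused whole. A call with a gripper value outside its range is refused whole. "claw" is the opening, from -1 (shut) to 1 (fully open), set as the call begins (left out, the last holds). The fingers move at their own pace and stop on an object; "newtons" is the grip in N (left out, the last holds). Time passes only in rows, so rows that repeat a pose let the fingers close. It gives the time, the measured TCP pose, the force, the opening and the grip force at its end, in the units of the state.
- bot.read_state(): the state, without advancing time (a new reading comes with each control period).
- cams.read_camera(name): name is "side" or "top"; returns a dict with "image" (384x512x3 uint8, red, green, blue), "K" (3x3 intrinsics, pixels), "T" (4x4, takes a point from camera to world coordinates). Camera axes: x right, y down, z forward; pixel columns grow to the right and rows downward; lengths in m; the calibration is good to about 2 mm. A picture is of the moment at which its call begins. There is no depth.
- bot.finish_job(): hands the job in; it is judged then, once.
The state is a dict: "time": time; "q": joint angles; "joint_vel": joint speeds; "joint_torque": joint torques, N m; "tool_pos": TCP position; "tcp_rot": TCP orientation; "wrist_force": force on the tool from outside, world axes, zero at the start; "torque": the same for the moment, N m; "width": opening from 0.0 (shut) to 1.0 (fully open); "grip_force": force on a finger pad.
Only numpy, scipy, OpenCV 4.12 (cv2) and the standard library are available. Lean on these libraries where they do the work, as an engineer would, in place of code of your own. Each camera call takes 0.05 s, during which the arm holds its last target. There are 200 camera calls.

## Working session

There is one attempt and no reset: what is moved stays moved. The work goes in short steps, Python scripts to look and compute and a tool call to move; the robot and the scene stay as the last step left them, time stands still between calls to the robot, and variables do not carry over. Pictures are saved under pics/ and viewed, at most 10 in all, crops included, and the job is handed in when it is done.

Besides the shell and the picture viewer there is one more tool, called after ">>>" as name(argument=value, ...), one argument or row to a line, values as JSON. play_rows: Moves the arm, as the interface text tells. Its arguments: {"type":"object","properties":{"rows":{"type":"array","items":{"type":"array"}},"claw":{"type":"number"},"newtons":{"type":"number"}},"required":["rows"]}

```bash
mkdir -p pics; ls; cat > h.py <<'E'
import numpy as np, cv2
from workcell import bot, cams
from scipy.spatial.transform import Rotation as R
def shot(n,save=None):
    c=cams.read_camera(n); 
    if save: cv2.imwrite('pics/'+save,c['image'][:,:,::-1])
    return c['image'],np.array(c['K']),np.array(c['T'])
def ray(K,T,u,v):
    d=T[:3,:3]@np.linalg.solve(K,[u,v,1.]); return T[:3,3],d
def onz(K,T,u,v,z):
    o,d=ray(K,T,u,v); return o+d*(z-o[2])/d[2]
def proj(K,T,p):
    c=T[:3,:3].T@(np.array(p)-T[:3,3]); q=K@c; return q[:2]/q[2]
def tool(p,s=None):
    "world point -> tool shift in units (250mm)"
    s=s or bot.read_state(); Rm=R.from_rotvec(s['tcp_rot']).as_matrix()
    return Rm.T@(np.array(p)-s['tool_pos'])/0.25
E
python3 - <<'E'
from h import *
for n in('top','side'):
    i,K,T=shot(n,n+'0.png'); print(n,K.round(1).tolist(),T.round(3).tolist())
s=bot.read_state();print(s)
print(R.from_rotvec(s['tcp_rot']).as_matrix().round(3))
E
python3 -c "
import cv2,numpy as np
a=[cv2.imread('pics/%s0.png'%n) for n in('top','side')]
cv2.imwrite('pics/both0.png',cv2.resize(np.vstack(a),(800,1200))[:600]);cv2.imwrite('pics/both1.png',cv2.resize(np.vstack(a),(800,1200))[600:])"
```

```text
pics
top [[361.8, 0.0, 252.0], [0.0, 361.8, 192.8], [0.0, 0.0, 1.0]] [[-0.016, -0.992, 0.127, 0.411], [-1.0, 0.017, 0.007, 0.037], [-0.009, -0.127, -0.992, 0.945], [0.0, 0.0, 0.0, 1.0]]
side [[427.1, 0.0, 256.1], [0.0, 427.1, 189.6], [0.0, 0.0, 1.0]] [[-0.994, -0.086, 0.065, 0.471], [-0.108, 0.766, -0.634, 0.717], [0.005, -0.637, -0.771, 0.877], [0.0, 0.0, 0.0, 1.0]]
{'time': 0.1, 'q': array([-1.36591241e+00,  2.64686227e-01,  1.60528799e+00, -1.31793036e-06,
        1.27372156e+00, -3.69020865e-02]), 'joint_vel': array([-3.91313080e-05, -2.22765423e-03, -1.76943540e-03, -6.34147830e-04,
        2.66347171e-04, -7.18493776e-05]), 'joint_torque': array([ 5.18207125e-04, -5.16708505e+01, -3.68590236e+01, -7.19544983e-05,
        6.30070412e-03,  5.69431188e-05]), 'tool_pos': array([ 0.16147542, -0.65468782,  0.23005357]), 'tcp_rot': array([-3.11658283e+00, -3.78619994e-01,  2.78930829e-04]), 'wrist_force': array([0.56258785, 0.23332131, 0.59065441]), 'torque': array([-0.04620063, -0.03329396,  0.03829734]), 'grip_force': 0.0, 'width': 1.002840771968618}
[[ 0.971  0.239 -0.   ]
 [ 0.239 -0.971  0.002]
 [ 0.    -0.002 -1.   ]]
```

View pics/both0.png

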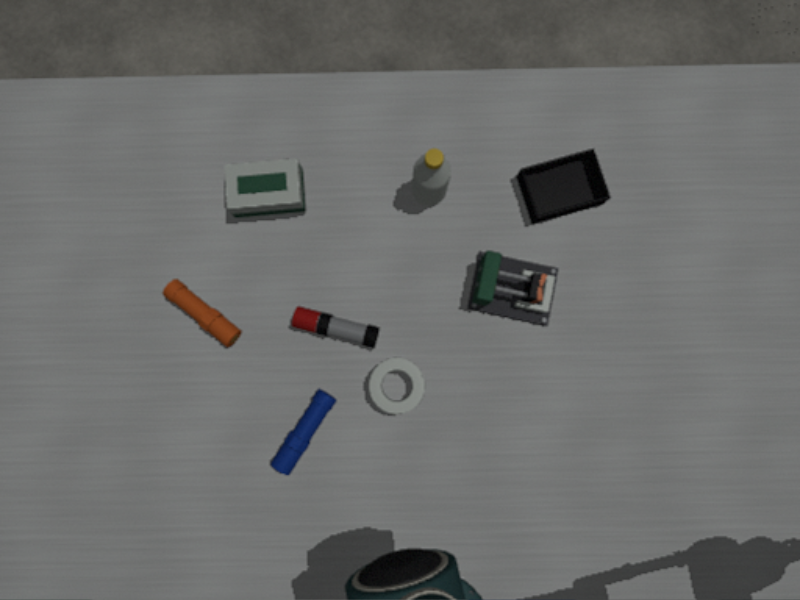

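View pics/both1.png

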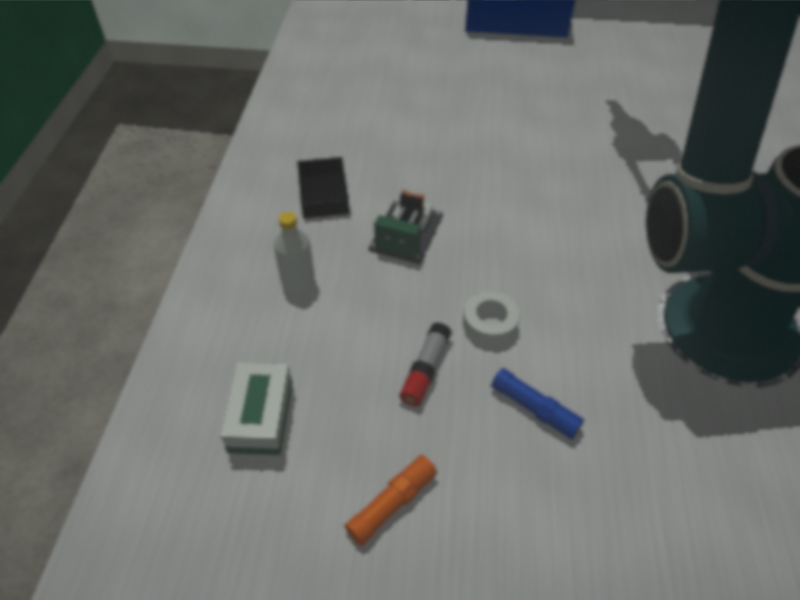

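The top picture (800x600 scale) shows the red/grey/black cell from cap (303,318) to foot (372,336). It could be confused with the orange look-alike at (202,312) and the blue one at (303,432). I choose the red-capped one. The station is at (515,288), with its housing on the left and the sill on the right. One close crop will check the choice, and masks will measure it.

```bash
python3 - <<'E'
from h import *
i,K,T=shot('top'); j,K2,T2=shot('side')
a=cv2.resize(i[185:235,180:250],None,fx=6,fy=6,interpolation=3); b=cv2.resize(i[150:215,290:365],None,fx=5,fy=5,interpolation=3)
c=cv2.resize(j[200:265,245:300],None,fx=4,fy=4,interpolation=3)
h=max(x.shape[0] for x in(a,b))
o=np.zeros((h,a.shape[1]+b.shape[1],3),np.uint8);o[:a.shape[0],:a.shape[1]]=a;o[:b.shape[0],a.shape[1]:]=b
cv2.imwrite('pics/crop.png',o[:,:,::-1])
def blob(m,im=None):
    n,l,s,c=cv2.connectedComponentsWithStats(m.astype(np.uint8)); 
    return [(s[k].tolist(),c[k].round(2)) for k in range(1,n) if s[k][4]>8]
for n,im,k,t in(('top',i,K,T),('side',j,K2,T2)):
    hsv=cv2.cvtColor(im,cv2.COLOR_RGB2HSV);H,S,V=[hsv[...,q].astype(int) for q in range(3)]
    red=((H<6)|(H>174))&(S>150)&(V>70)
    print(n,'red'); 
    for s,c in blob(red): print(s,c,onz(k,t,*c,0.018).round(4))
    grn=(H>55)&(H<90)&(S>80)&(V>30); print('green')
    for s,c in blob(grn): print(s,c,onz(k,t,*c,0.068).round(4))
    cop=(H>=5)&(H<18)&(S>80)&(V>80);print('copper/orange')
    for s,c in blob(cop): print(s,c,onz(k,t,*c,0.068).round(4))
E
```

```text
top red
[187, 197, 18, 15, 180] [195.09 203.63] [0.5041 0.1905 0.018 ]
green
[152, 111, 31, 13, 305] [167.39 117.03] [0.7192 0.253  0.068 ]
[305, 161, 16, 33, 326] [312.32 176.71] [ 0.5605 -0.1057  0.068 ]
copper/orange
[344, 175, 6, 18, 56] [345.98 182.96] [ 0.5436 -0.1874  0.068 ]
[104, 179, 50, 42, 693] [128.34 199.06] [0.513  0.3459 0.068 ]
side red
[258, 238, 15, 16, 154] [265.63 245.44] [0.5025 0.1779 0.018 ]
green
[0, 0, 66, 116, 4672] [24.91 40.98] [ 1.3989 -0.5173  0.068 ]
[489, 5, 6, 5, 11] [491.73   6.82] [-0.2583 -0.9498  0.068 ]
[487, 11, 7, 10, 22] [489.64  16.09] [-0.2337 -0.8772  0.068 ]
[495, 12, 8, 10, 21] [498.81  16.48] [-0.267  -0.8783  0.068 ]
[476, 16, 4, 5, 9] [476.89  18.78] [-0.1821 -0.8517  0.068 ]
[478, 22, 12, 8, 21] [484.    25.81] [-0.1969 -0.8038  0.068 ]
[497, 30, 5, 6, 11] [499.18  32.36] [-0.2405 -0.7645  0.068 ]
[478, 122, 7, 6, 15] [481.33 124.8 ] [-0.0666 -0.2548  0.068 ]
[442, 124, 5, 4, 10] [444.2 125.1] [ 0.038  -0.2416  0.068 ]
[504, 126, 8, 3, 10] [507.4 127.2] [-0.1373 -0.2528  0.068 ]
[448, 131, 6, 8, 15] [450.13 134.27] [ 0.0281 -0.2049  
[... 1305 characters left out ...]
0627  0.068 ]
[476, 213, 5, 8, 14] [477.71 216.07] [0.014  0.0739 0.068 ]
[490, 214, 5, 6, 12] [491.58 216.17] [-0.0184  0.0706  0.068 ]
[463, 216, 6, 4, 11] [465.27 217.73] [0.044  0.0821 0.068 ]
[470, 218, 4, 6, 9] [471.78 221.11] [0.0309 0.0903 0.068 ]
[483, 218, 5, 5, 10] [485.1 219.7] [-0.0009  0.0827  0.068 ]
[458, 221, 7, 4, 10] [461.1 222.2] [0.0562 0.0963 0.068 ]
[497, 225, 6, 4, 9] [499.33 226.44] [-0.0291  0.0987  0.068 ]
[156, 242, 14, 28, 258] [162.79 255.61] [0.7207 0.2599 0.068 ]
copper/orange
[258, 122, 5, 3, 10] [259.7 123.2] [ 0.5551 -0.1906  0.068 ]
[265, 125, 6, 2, 9] [267.67 125.33] [ 0.5319 -0.1843  0.068 ]
[221, 291, 58, 58, 1149] [249.93 319.16] [0.5154 0.3816 0.068 ]
```

View pics/crop.png

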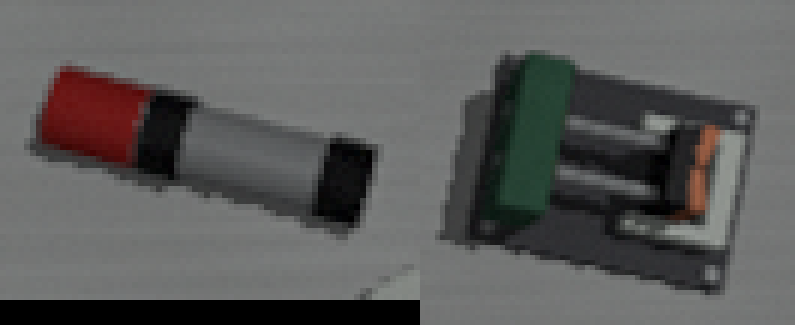

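The crop confirms the choice: red cap at the left (54,104), black collar, steel barrel, black foot at the right (363,187). The station's plate corners, green housing and copper vee are also clear. Next I turn these into positions.

```bash
python3 - <<'E'
from h import *
i,K,T=shot('top');j,K2,T2=shot('side')
P=lambda u,v,z:onz(K,T,u,v,z)
A=lambda x,y:(180+(x+.5)/6-.5,185+(y+.5)/6-.5); B=lambda x,y:(290+(x-420+.5)/5-.5,150+(y+.5)/5-.5)
cap=P(*A(54,104),.018);foot=P(*A(363,187),.018)
print('cap',cap,'foot',foot,'len',np.linalg.norm(cap-foot),'ctr',(cap+foot)/2,'az',np.degrees(np.arctan2(*(cap-foot)[1::-1])))
c=[P(*B(x,y),.008) for x,y in((500,54),(757,105),(718,292))]
print(np.round(c,4),'100?',np.linalg.norm(c[1]-c[2]),'136?',np.linalg.norm(c[0]-c[1]))
# side view: red+body silhouette of the cell vs bench: saturation / dark-light diff
hsv=cv2.cvtColor(i,cv2.COLOR_RGB2HSV);H,S,V=[hsv[...,q].astype(int) for q in range(3)]
g=((H>55)&(H<90)&(S>80)&(V>30)).astype(np.uint8);g[:, :295]=0
r=cv2.minAreaRect(np.argwhere(g)[:,::-1].astype(np.float32));print('green',r)
bx=np.array([P(*q,.068) for q in cv2.boxPoints(r)]);print(bx.round(4),bx.mean(0))
np.set_printoptions(linewidth=250)
# bench/plate edges in gray, print contours of dark plate
gray=cv2.cvtColor(i,cv2.COLOR_RGB2GRAY).astype(int)
print(gray[160:212:3,292:366:2])
E
```

```text
cap [0.50877892 0.20737372 0.018     ] foot [0.47086562 0.07489819 0.018     ] len 0.13779399284496954 ctr [0.48982227 0.14113596 0.018     ] az 74.02935677133283
[[ 0.6147 -0.0994  0.008 ]
 [ 0.5849 -0.2332  0.008 ]
 [ 0.4869 -0.2078  0.008 ]] 100? 0.10129968001787078 136? 0.13708896769227497
green ((305.8991394042969, 270.9930419921875), (13.378214836120605, 220.57962036132812), 3.9542479515075684)
[[ 0.0882 -0.0407  0.068 ]
 [ 0.6013 -0.0937  0.068 ]
 [ 0.5984 -0.1265  0.068 ]
 [ 0.0858 -0.0712  0.068 ]] [ 0.34341129 -0.08300199  0.068     ]
[[119 118 118 118 118 116 118 104 115 114  80  88 115 121 120 118 121 119 119 119 120 120 119 121 120 121 120 120 120 119 119 119 120 116 117 117 117]
 [115 115 116 116 116 118 104  40  45  27  54  53  54  52  54 115 124 122 120 119 119 119 120 120 121 121 122 120 119 119 120 119 120 119 118 119 117]
 [116 116 118 117 118 119  97  29  24  41  55  53  54  54  47  49  45  43  46  62  85 103 118 127 126 124 122 122 123 122 121 120 119 118 118 118 116]
 [119 118 119 121  86  62  49  22  23  49  55  56  57  57  43  48  47  46  46  49  48  48  48  4
[... 1469 characters left out ...]
47  48  48  49  51  51  49  49  48  32  20  20  33  39  66  91  95  94 119 117 117 115 117 117]
 [119 116 118 117 116 116 116 115 118 118 122 108 106 105  50  38  33  52  49  48  48  51  51  49  51  50  49  50  49  46 109 118 120 120 118 119 119]
 [119 119 119 118 116 118 118 118 117 118 119 118 120 119 119 119 121 124 110 108 107  45  37  35  56  51  51  60 125  71 120 116 116 117 116 116 118]
 [115 114 114 114 115 115 115 115 117 115 116 117 117 118 118 119 121 119 121 120 120 121 121 123 117 110 109  87  68  92 122 120 119 121 119 119 118]
 [116 116 116 116 118 118 116 117 117 117 117 116 117 118 119 118 118 118 119 119 121 120 120 122 122 121 121 120 123 120 119 120 119 119 117 117 118]]
```

Both plate sides come out right (101 vs 100 mm and 137 vs 136 mm), and the cell length is 138 vs 140 mm.
- **Seat:** about (0.544, -0.184), station y azimuth 76.8°. The copper and green centroids agree to 2 mm.
- **Cell:** centre about (0.490, 0.141), axis azimuth 74°.

Moving over now.

>>> play_rows(
  rows=[
    [[0.987,-0.663,0],[0,0,-0.7]],
    [[0.987,-0.663,0],[0,0,-0.7]],
    [[0.987,-0.663,0],[0,0,-0.7]],
    [[0.987,-0.663,0],[0,0,-0.7]],
    [[0.987,-0.663,0],[0,0,-0.7]],
    [[0.987,-0.663,0],[0,0,-0.7]],
    [[0.987,-0.663,0],[0,0,-0.7]],
    [[0.987,-0.663,0],[0,0,-0.7]],
    [[0.987,-0.663,0],[0,0,-0.7]],
  ],
  claw=1,
)

```text
time: 1.05
tool_pos: [0.3632, -0.4333, 0.2315]
tcp_rot: [2.896, 1.218, 0.001]
wrist_force: [0.2, -1.1, 0.4]
width: 1.0
grip_force: 0.0
```

```bash
cat >> h.py <<'E'
def st():
    s=bot.read_state(); Rm=R.from_rotvec(s['tcp_rot']).as_matrix()
    with open('log.txt','a') as f: f.write(' '.join('%.6f'%v for v in [*s['q'],*s['tool_pos'],*s['tcp_rot']])+'\n')
    print('t',round(s['time'],2),'p',s['tool_pos'].round(4),'q',s['q'].round(3),'F',s['wrist_force'].round(1),'w',round(s['width'],3),'g',round(s['grip_force'],1));print(Rm.round(3).tolist())
    return s,Rm
E
python3 -c "
from h import *
st();print(tool([.495,.16,.2]))"
```

```text
t 1.05 p [ 0.3632 -0.4333  0.2315] q [-0.917  0.057  1.842  0.     1.242 -0.143] F [ 0.2 -1.1  0.4] w 1.0 g 0.0
[[0.7, 0.715, 0.0], [0.715, -0.7, 0.0], [0.0, 0.0, -1.0]]
[ 2.06450486 -1.28362627  0.12610293]
```

>>> play_rows(
  rows=[
    [[1,-0.64,0],[0,0,-0.64]],
    [[1,-0.64,0],[0,0,-0.64]],
    [[1,-0.64,0],[0,0,-0.64]],
    [[1,-0.64,0],[0,0,-0.64]],
    [[1,-0.64,0],[0,0,-0.64]],
    [[1,-0.64,0],[0,0,-0.64]],
    [[1,-0.64,0],[0,0,-0.64]],
    [[1,-0.64,0],[0,0,-0.64]],
    [[1,-0.64,0],[0,0,-0.64]],
  ],
)

```text
time: 1.8
tool_pos: [0.4236, -0.1443, 0.2315]
tcp_rot: [2.503, 1.898, -0.0]
wrist_force: [-0.0, -0.9, 0.4]
width: 1.001
grip_force: 0.0
```

```bash
python3 -c "
from h import *
st();print(tool([.5036,.189,.18]))"
```

```text
t 1.8 p [ 0.4236 -0.1443  0.2315] q [-3.830e-01 -1.800e-01  2.065e+00 -1.000e-03  1.256e+00 -1.100e-01] F [-0.  -0.9  0.4] w 1.001 g 0.0
[[0.27, 0.963, 0.0], [0.963, -0.27, -0.001], [-0.001, 0.001, -1.0]]
[ 1.37001811 -0.05167161  0.20531002]
```

>>> play_rows(
  rows=[
    [[1,-0.05,0],[0,-0.67,0]],
    [[1,-0.05,0],[0,-0.67,0]],
    [[1,-0.05,0],[0,-0.67,0]],
    [[1,-0.05,0],[0,-0.67,0]],
    [[1,-0.05,0],[0,-0.67,0]],
    [[1,-0.05,0],[0,-0.67,0]],
    [[1,-0.05,0],[0,-0.67,0]],
    [[1,-0.05,0],[0,-0.67,0]],
  ],
)

```text
time: 2.47
tool_pos: [0.4823, 0.1016, 0.2302]
tcp_rot: [2.203, 1.67, -0.593]
wrist_force: [-0.2, -0.3, 0.1]
width: 1.004
grip_force: 0.0
```

```bash
cat > kin.py <<'E'
from h import *
from scipy.optimize import least_squares
L=np.loadtxt('log.txt')
L=np.vstack([[-1.36591,.264686,1.605288,0,1.273722,-.036902,.161475,-.654688,.230054,-3.116583,-.37862,.000279],L])
def fk(q,p,s4=1,s6=1):
    d1,a1,L2,L3,a3,Lt=p; Y=lambda a:R.from_euler('y',a); Z=lambda a:R.from_euler('z',a)
    r1=Z(q[0]); r2=r1*Y(q[1]); r3=r2*Y(q[2]); r5=r3*Z(s4*q[3])*Y(q[4]); r6=r5*Z(s6*q[5])
    x=r1.apply([a1,0,d1])+r2.apply([0,0,L2])+r3.apply([a3,0,L3])+r6.apply([0,0,Lt]); return x,r6
def fit():
    best=None
    for s4 in(1,-1):
        for s6 in(1,-1):
            f=lambda p:np.concatenate([fk(l[:6],p,s4,s6)[0]-l[6:9] for l in L])
            o=least_squares(f,[.3,0,.4,.4,0,.2])
            rr=[np.degrees((fk(l[:6],o.x,s4,s6)[1].inv()*R.from_rotvec(l[9:])).magnitude()) for l in L]
            if best is None or o.cost+np.sum(rr)*1e-2<best[0]: best=(o.cost+np.sum(rr)*1e-2,o.x,s4,s6,rr,np.abs(o.fun).max())
    return best
E
python3 -c "
from h import *
st();print(tool([.5036,.189,.1]))
from kin import *
print(fit())"
```

```text
t 2.47 p [0.4823 0.1016 0.2302] q [ 0.429  0.147  1.834 -0.393  1.523  0.794] F [-0.2 -0.3  0.1] w 1.004 g 0.0
[[0.233, 0.963, -0.136], [0.833, -0.27, -0.483], [-0.501, -0.001, -0.865]]
[ 0.57236198 -0.01198828  0.27040878]
(np.float64(3.600938212118011), array([0.39596197, 0.07541322, 0.50427169, 0.55630255, 0.21479458,
       0.2842614 ]), 1, 1, [np.float64(90.00011131416188), np.float64(89.99998020719492), np.float64(90.00000130609423), np.float64(89.99995267589436)], np.float64(0.024138283324474763))
```

```bash
cat > kin2.py <<'E'
from kin import *
def fk(q,p,s=(1,1,90)):
    d1,a1,L2,L3,a3,Lt=p; Y=lambda a:R.from_euler('y',a); Z=lambda a:R.from_euler('z',a)
    r1=Z(q[0]); r2=r1*Y(q[1]); r3=r2*Y(q[2]); r5=r3*Z(s[0]*q[3])*Y(q[4]); r6=r5*Z(s[1]*q[5]+np.radians(s[2]))
    return r1.apply([a1,0,d1])+r2.apply([0,0,L2])+r3.apply([a3,0,L3])+r6.apply([0,0,Lt]), r6
def fit(L=L):
    c=[]
    for s in [(a,b,o) for a in(1,-1) for b in(1,-1) for o in(90,-90)]:
        rr=[np.degrees((fk(l[:6],np.ones(6)*.3,s)[1].inv()*R.from_rotvec(l[9:])).magnitude()) for l in L]
        c.append((max(rr),s))
    e,s=min(c)
    f=lambda p:np.concatenate([np.concatenate([fk(l[:6],p,s)[0]-l[6:9] for l in L]),1e-4*(p-.3)])
    o=least_squares(f,[.3,0,.4,.4,0,.2]); return e,s,o.x,np.abs(o.fun).max()
if __name__=='__main__': print(fit())
E
python3 kin2.py
```

```text
(np.float64(0.00013617688849650058), (1, 1, 90), array([0.3959619 , 0.07541393, 0.50427166, 0.55630187, 0.21479474,
       0.28426138]), np.float64(0.02413828531770512))
```

```bash
python3 -c "
from h import *
print(tool([.529,.28,.18]),tool([.52,.246,.12]), tool([.502,.184,.009]))"
```

```text
[ 0.73887879 -0.01267886 -0.1959497 ] [ 0.73751225 -0.01045817  0.08223225] [ 0.73672314 -0.01252154  0.59586551]
```

>>> play_rows(
  rows=[
    [[0.737,-0.012,0.08],[0,0,0]],
    [[0.737,-0.012,0.08],[0,0,0]],
    [[0.737,-0.012,0.08],[0,0,0]],
    [[0.737,-0.012,0.08],[0,0,0]],
    [[0.737,-0.012,0.08],[0,0,0]],
    [[0.737,-0.012,0.08],[0,0,0]],
    [[0.737,-0.012,0.2],[0,0,0]],
    [[0.737,-0.012,0.3],[0,0,0]],
    [[0.737,-0.012,0.38],[0,0,0]],
    [[0.737,-0.012,0.43],[0,0,0]],
    [[0.737,-0.012,0.43],[0,0,0]],
    [[0.737,-0.012,0.43],[0,0,0]],
  ],
)

```text
time: 3.47
tool_pos: [0.506, 0.1991, 0.0463]
tcp_rot: [2.207, 1.664, -0.595]
wrist_force: [0.2, 0.6, -0.3]
width: 0.999
grip_force: 0.0
```

```bash
python3 -c "
from h import *
st();print(tool([.502,.184,.009]))
i,K,T=shot('top');j,_,_=shot('side')
a=cv2.resize(i[150:240,150:260],(400,327)); b=cv2.resize(j[170:280,220:330],(400,400)); o=np.zeros((400,800,3),np.uint8);o[:327,:400]=a;o[:,400:]=b
cv2.imwrite('pics/pre.png',o[:,:,::-1])"; python3 kin2.py
```

```text
t 3.47 p [0.506  0.1991 0.0463] q [ 0.548  0.465  1.799 -0.361  1.3    0.999] F [ 0.2  0.6 -0.3] w 0.999 g 0.0
[[0.238, 0.961, -0.139], [0.831, -0.275, -0.483], [-0.503, -0.0, -0.864]]
[0.02086741 0.00111367 0.16045611]
(np.float64(0.00013617688849650058), (1, 1, 90), array([0.25421078, 0.00848877, 0.51086467, 0.57339633, 0.05956458,
       0.29027088]), np.float64(0.02477433463133985))
```

View pics/pre.png

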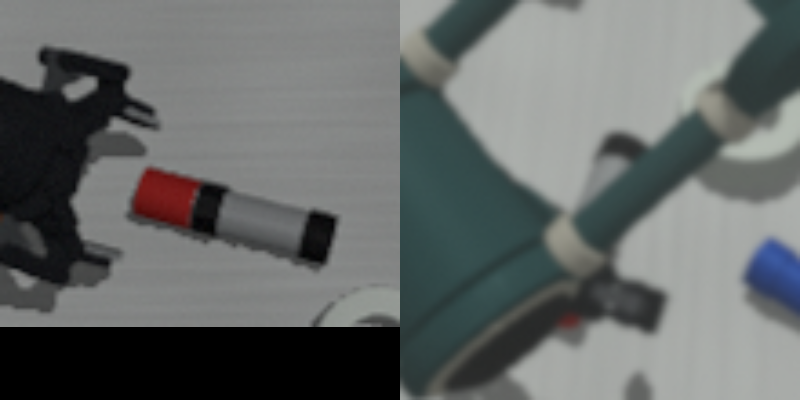

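The picture shows the open fingers, with tips at about (157,125) and (118,255), straddling the red cap at (165,192) evenly. Now going down and gripping.

>>> play_rows(
  rows=[
    [[0.02,0,0.06],[0,0,0]],
    [[0.02,0,0.11],[0,0,0]],
    [[0.02,0,0.145],[0,0,0]],
    [[0.02,0,0.16],[0,0,0]],
    [[0.02,0,0.16],[0,0,0]],
    [[0.02,0,0.16],[0,0,0]],
  ],
)

```text
time: 4.07
tool_pos: [0.5011, 0.1858, 0.0087]
tcp_rot: [2.205, 1.666, -0.594]
wrist_force: [0.8, 0.5, 0.7]
width: 0.999
grip_force: 0.0
```

>>> play_rows(
  rows=[
    [[0,0,0],[0,0,0]],
    [[0,0,0],[0,0,0]],
    [[0,0,0],[0,0,0]],
    [[0,0,0],[0,0,0]],
    [[0,0,0],[0,0,0]],
    [[0,0,0],[0,0,0]],
    [[0,0,0],[0,0,0]],
    [[0,0,0],[0,0,0]],
    [[0,0,0],[0,0,0]],
    [[0,0,0],[0,0,0]],
  ],
  claw=-1,
  newtons=60,
)

```text
time: 4.9
tool_pos: [0.5019, 0.1863, 0.0094]
tcp_rot: [2.205, 1.666, -0.592]
wrist_force: [0.4, 1.5, 5.9]
width: 0.398
grip_force: 59.5
```

```bash
python3 -c "
from h import *
st()"; sed -i 's/d1,a1,L2,L3,a3,Lt=p; Y/d1,a1,L2,L3,a3,Lt,b2,a5=p; Y/; s/r2.apply(\[0,0,L2\])/r2.apply([b2,0,L2])/; s/r6.apply(\[0,0,Lt\])/r5.apply([a5,0,0])+r6.apply([0,0,Lt])/; s/np.ones(6)/np.ones(8)/; s/,\[.3,0,.4,.4,0,.2\]/,[.3,0,.4,.4,0,.2,0,0]/' kin2.py; sed -i 's/1e-4\*(p-.3)/1e-4*p/' kin2.py; python3 kin2.py
```

```text
t 4.9 p [0.5019 0.1863 0.0094] q [ 0.535  0.497  1.835 -0.376  1.23   1.014] F [0.4 1.5 5.9] w 0.398 g 59.5
[[0.237, 0.962, -0.136], [0.832, -0.273, -0.483], [-0.501, 0.001, -0.865]]
(np.float64(0.00013617688849650058), (1, 1, 90), array([ 0.24429283,  0.00490488,  0.50995752,  0.57357554,  0.05070657,
        0.28762433, -0.00160444, -0.00185831]), np.float64(0.024921612103200985))
```

>>> play_rows(
  rows=[
    [[-0.08,0,-0.14],[0,0,0]],
    [[-0.16,0,-0.28],[0,0.1,0]],
    [[-0.24,0,-0.42],[0,0.25,0]],
    [[-0.3,0,-0.52],[0,0.4,0]],
    [[-0.3,0,-0.52],[0,0.55,0]],
    [[-0.3,0,-0.52],[0,0.7,0]],
    [[-0.3,0,-0.52],[0,0.85,0]],
    [[-0.3,0,-0.52],[0,1,0]],
    [[-0.3,0,-0.52],[0,1,0]],
    [[-0.3,0,-0.52],[0,1,0]],
  ],
)

```text
time: 5.73
tool_pos: [0.4992, 0.1841, 0.1568]
tcp_rot: [-2.373, -1.785, -0.301]
wrist_force: [0.6, -0.3, -3.6]
width: 0.399
grip_force: 61.1
```

```bash
python3 -c "
from h import *
st()"; python3 kin2.py
```

```text
t 5.73 p [0.4992 0.1841 0.1568] q [ 0.154 -0.023  2.089  0.28   0.987  0.291] F [ 0.6 -0.3 -3.6] w 0.399 g 61.1
[[0.269, 0.961, 0.066], [0.929, -0.277, 0.244], [0.253, -0.004, -0.967]]
(np.float64(0.00013617688849650058), (1, 1, 90), array([0.24492802, 0.00603948, 0.49276876, 0.57869517, 0.01608868,
       0.30330435, 0.01094358, 0.02471826]), np.float64(0.03216997543252581))
```

>>> play_rows(
  rows=[
    [[0,0,0],[0,0.15,0]],
    [[0,0,0],[0,0.3,0]],
    [[0,0,0],[0,0.45,0]],
    [[0,0,0],[0,0.6,0]],
    [[0,0,0],[0,0.75,0]],
    [[0,0,0],[0,0.88,0]],
    [[0,0,0],[0,1,0]],
    [[0,0,0],[0,1,0]],
    [[0,0,0],[0,1,0]],
    [[0,0,0],[0,1,0]],
  ],
)

```text
time: 6.57
tool_pos: [0.5016, 0.1869, 0.1585]
tcp_rot: [-1.835, -1.389, -1.052]
wrist_force: [0.3, 0.5, -3.2]
width: 0.398
grip_force: 61.2
```

```bash
python3 -c "
from h import *
st()
i,K,T=shot('top');j,_,_=shot('side')
a=cv2.resize(i[120:250,140:270],(400,400)); b=cv2.resize(j[130:290,190:350],(400,400))
cv2.imwrite('pics/tip.png',np.hstack([a,b])[:,:,::-1])"; python3 kin2.py
```

```text
t 6.57 p [0.5016 0.1869 0.1585] q [-0.296  0.116  2.305  1.188  1.195 -0.781] F [ 0.3  0.5 -3.2] w 0.398 g 61.2
[[0.138, 0.963, 0.233], [0.486, -0.271, 0.831], [0.863, -0.001, -0.505]]
(np.float64(0.00013617688849650058), (1, 1, 90), array([ 0.25169245, -0.0012217 ,  0.50795404,  0.60100796,  0.00132329,
        0.33280814,  0.01135214,  0.04358165]), np.float64(0.024700139204548277))
```

View pics/tip.png

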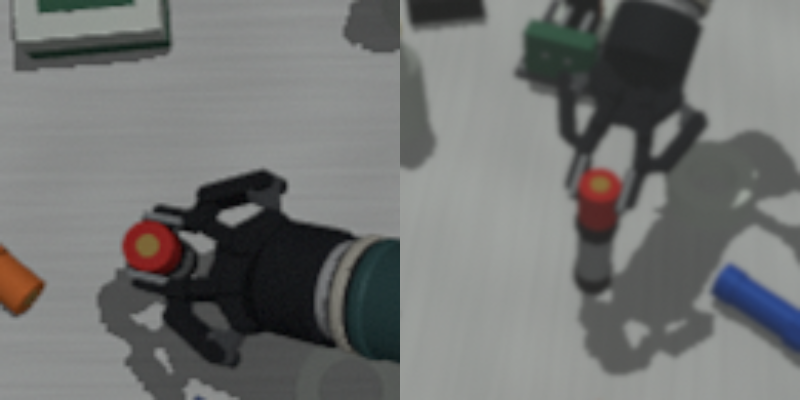

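The cell hangs upright in the grip: the red cap's face shows from above at (148,246), and the foot is straight below in the side view at (592,280). The foot should be about 42 mm above the bench, so I lower it.

>>> play_rows(
  rows=[
    [[-0.04,0,0.023],[0,0,0]],
    [[-0.08,0,0.047],[0,0,0]],
    [[-0.115,0,0.067],[0,0,0]],
    [[-0.128,0,0.075],[0,0,0]],
    [[-0.128,0,0.075],[0,0,0]],
    [[-0.128,0,0.075],[0,0,0]],
  ],
)

```text
time: 7.17
tool_pos: [0.5015, 0.1867, 0.1221]
tcp_rot: [-1.834, -1.387, -1.056]
wrist_force: [-0.3, -0.6, -2.7]
width: 0.405
grip_force: 61.3
```

>>> play_rows(
  rows=[
    [[-0.005,0,0.003],[0,0,0]],
    [[-0.01,0,0.006],[0,0,0]],
    [[-0.01,0,0.006],[0,0,0]],
  ],
)

```text
time: 7.42
tool_pos: [0.5017, 0.1863, 0.1191]
tcp_rot: [-1.835, -1.387, -1.057]
wrist_force: [-1.2, 0.8, -2.3]
width: 0.4
grip_force: 61.3
```

```bash
python3 -c "
from h import *
st()"
```

```text
t 7.42 p [0.5017 0.1863 0.1191] q [-0.298  0.199  2.318  1.228  1.163 -0.881] F [-1.2  0.8 -2.3] w 0.4 g 61.3
[[0.137, 0.962, 0.237], [0.483, -0.273, 0.832], [0.865, 0.001, -0.502]]
```

Not touching yet, so I take 1 mm steps.

>>> play_rows(
  rows=[
    [[-0.0035,0,0.002],[0,0,0]],
    [[-0.0035,0,0.002],[0,0,0]],
    [[-0.0035,0,0.002],[0,0,0]],
  ],
)

```text
time: 7.67
tool_pos: [0.5019, 0.1866, 0.1189]
tcp_rot: [-1.833, -1.386, -1.058]
wrist_force: [-1.5, 0.6, 3.4]
width: 0.4
grip_force: 61.5
```

>>> play_rows(
  rows=[
    [[-0.0035,0,0.002],[0,0,0]],
    [[-0.0035,0,0.002],[0,0,0]],
    [[-0.0035,0,0.002],[0,0,0]],
  ],
)

```text
time: 7.92
tool_pos: [0.5021, 0.1869, 0.1188]
tcp_rot: [-1.831, -1.385, -1.06]
wrist_force: [-2.5, -0.2, 7.4]
width: 0.396
grip_force: 61.6
```

>>> play_rows(
  rows=[
    [[-0.0035,0,0.002],[0,0,0]],
    [[-0.0035,0,0.002],[0,0,0]],
    [[-0.0035,0,0.002],[0,0,0]],
  ],
)

```text
time: 8.17
tool_pos: [0.5024, 0.1872, 0.1188]
tcp_rot: [-1.83, -1.385, -1.061]
wrist_force: [-3.1, -1.2, 12.0]
width: 0.402
grip_force: 61.7
```

>>> play_rows(
  rows=[
    [[0.005,0,-0.003],[0,0,0]],
    [[0.007,0,-0.004],[0,0,0]],
    [[0.007,0,-0.004],[0,0,0]],
  ],
)

```text
time: 8.42
tool_pos: [0.5019, 0.1866, 0.1189]
tcp_rot: [-1.833, -1.386, -1.058]
wrist_force: [0.1, 0.8, 5.8]
width: 0.401
grip_force: 61.4
```

>>> play_rows(
  rows=[
    [[0,0,0],[0,0,0]],
    [[0,0,0],[0,0,0]],
    [[0,0,0],[0,0,0]],
    [[0,0,0],[0,0,0]],
    [[0,0,0],[0,0,0]],
    [[0,0,0],[0,0,0]],
    [[0,0,0],[0,0,0]],
    [[0,0,0],[0,0,0]],
  ],
  claw=0.6,
)

```text
time: 9.08
tool_pos: [0.5013, 0.1864, 0.1177]
tcp_rot: [-1.835, -1.386, -1.056]
wrist_force: [-0.5, 1.7, -0.8]
width: 0.799
grip_force: 0.0
```

```bash
python3 -c "
from h import *
st()
i,K,T=shot('top');j,K2,T2=shot('side')
for im,k,t in((i,K,T),(j,K2,T2)):
    hsv=cv2.cvtColor(im,cv2.COLOR_RGB2HSV);H,S,V=[hsv[...,q].astype(int) for q in range(3)]
    m=(((H<6)|(H>174))&(S>130)&(V>60)).astype(np.uint8); m=cv2.morphologyEx(m,cv2.MORPH_CLOSE,np.ones((9,9)));c=max(cv2.findContours(m,0,2)[0],key=cv2.contourArea);r=cv2.minEnclosingCircle(c);b=cv2.boundingRect(c);print(r,b,onz(k,t,*r[0],.14))
"
```

```text
t 9.08 p [0.5013 0.1864 0.1177] q [-0.298  0.201  2.319  1.229  1.162 -0.883] F [-0.5  1.7 -0.8] w 0.799 g 0.0
[[0.137, 0.962, 0.236], [0.483, -0.273, 0.832], [0.865, -0.0, -0.502]]
((190.68182373046875, 201.22727966308594), 8.768226623535156) (182, 193, 18, 16) [0.49734953 0.18025815 0.14      ]
((267.9166564941406, 220.5833282470703), 10.623064041137695) (261, 210, 14, 22) [0.4989779  0.19276815 0.14      ]
```

>>> play_rows(
  rows=[
    [[0,0,-0.1],[0,0,0]],
    [[0,0,-0.22],[0,0,0]],
    [[0,0,-0.36],[0,0,0]],
    [[0,0,-0.48],[0,0,0]],
    [[0.13,0,-0.55],[0,-0.15,0]],
    [[0.26,0,-0.62],[0,-0.3,0]],
    [[0.36,0,-0.68],[0,-0.45,0]],
    [[0.36,0,-0.68],[0,-0.6,0]],
    [[0.36,0,-0.68],[0,-0.75,0]],
    [[0.36,0,-0.68],[0,-0.9,0]],
    [[0.36,0,-0.68],[0,-1,0]],
    [[0.36,0,-0.68],[0,-1,0]],
  ],
  claw=1,
)

```text
time: 10.18
tool_pos: [0.4746, 0.0908, 0.2833]
tcp_rot: [-2.367, -1.798, -0.311]
wrist_force: [-0.1, 0.3, 0.3]
width: 0.998
grip_force: 0.0
```

```bash
python3 -c "
from h import *
s,Rm=st()
i,K,T=shot('top');j,K2,T2=shot('side')
def red(im):
    hsv=cv2.cvtColor(im,cv2.COLOR_RGB2HSV);H,S,V=[hsv[...,q].astype(int) for q in range(3)]
    m=(((H<6)|(H>174))&(S>130)&(V>60)).astype(np.uint8); m=cv2.morphologyEx(m,cv2.MORPH_CLOSE,np.ones((9,9)));return max(cv2.findContours(m,0,2)[0],key=cv2.contourArea)
for im,k,t in((i,K,T),(j,K2,T2)):
    c=red(im);r=cv2.minEnclosingCircle(c);print(r,cv2.boundingRect(c),onz(k,t,*r[0],.14))
a=cv2.resize(i[120:250,120:250],(400,400)); b=cv2.resize(j[130:290,190:350],(400,400))
cv2.imwrite('pics/stand.png',np.hstack([a,b])[:,:,::-1])
"
```

```text
t 10.18 p [0.4746 0.0908 0.2833] q [-0.043 -0.199  2.007  0.262  1.28   0.16 ] F [-0.1  0.3  0.3] w 0.998 g 0.0
[[0.259, 0.963, 0.072], [0.932, -0.269, 0.245], [0.256, 0.004, -0.967]]
((191.68182373046875, 200.22727966308594), 8.768226623535156) (183, 193, 18, 16) [0.49956516 0.17802535 0.14      ]
((267.51019287109375, 217.2653045654297), 7.28330659866333) (261, 210, 14, 15) [0.5006154  0.18426826 0.14      ]
```

View pics/stand.png

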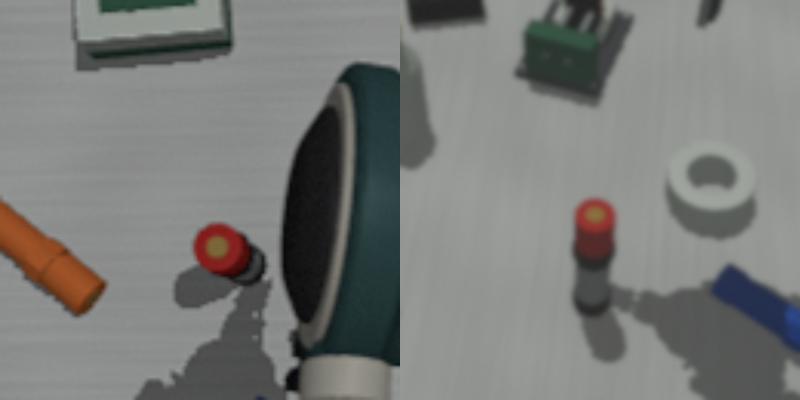

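The picture shows the cell standing alone, cap face dot at (218,247) in the top crop and (595,214) in the side crop, with the gripper clear. Next I work out the regrasp.

```bash
cat >> h.py <<'E'
def down(yaz): # tool-down orientation with tool y at azimuth yaz (deg)
    a=np.radians(yaz); y=np.array([np.cos(a),np.sin(a),0]); z=np.array([0,0,-1.]); return np.array([np.cross(y,z),y,z]).T
def rel(p,Rt):
    s=bot.read_state(); Rm=R.from_rotvec(s['tcp_rot']).as_matrix()
    return (Rm.T@(np.array(p)-s['tool_pos'])/.25).round(4),(R.from_matrix(Rm.T@Rt).as_rotvec(degrees=True)/45).round(4)
E
python3 -c "
from h import *
i,K,T=shot('top');j,K2,T2=shot('side')
o1,d1=ray(K,T,190.4,199.8);o2,d2=ray(K2,T2,267.5,215.1)
A=np.stack([d1,-d2],1);l=np.linalg.lstsq(A,o2-o1,rcond=None)[0];print(o1+d1*l[0],o2+d2*l[1])
print(rel([.4998,.1793,.28],down(25)));print(rel([.4998,.1793,.28],down(30)))
"
```

```text
[0.50030886 0.18047744 0.14241168] [0.5010519  0.18041983 0.1424843 ]
(array([0.3673, 0.0046, 0.0971]), array([ 0.1154, -0.3179, -0.9032]))
(array([0.3673, 0.0046, 0.0971]), array([ 0.1298, -0.3143, -1.0137]))
```

>>> play_rows(
  rows=[
    [[0.37,0.005,0.097],[0.115,-0.318,-0.903]],
    [[0.37,0.005,0.097],[0.115,-0.318,-0.903]],
    [[0.37,0.005,0.097],[0.115,-0.318,-0.903]],
    [[0.37,0.005,0.097],[0.115,-0.318,-0.903]],
    [[0.37,0.005,0.097],[0.115,-0.318,-0.903]],
    [[0.37,0.005,0.097],[0.115,-0.318,-0.903]],
    [[0.37,0.005,0.097],[0.115,-0.318,-0.903]],
    [[0.37,0.005,0.097],[0.115,-0.318,-0.903]],
  ],
)

```text
time: 11.05
tool_pos: [0.5004, 0.1795, 0.28]
tcp_rot: [1.692, 2.647, -0.001]
wrist_force: [0.2, -1.2, -0.9]
width: 0.998
grip_force: 0.0
```

```bash
python3 -c "
from h import *
st();print(rel([.5000,.180,.19],down(76.8)));print(rel([.5000,.180,.103],down(76.8)))
"
```

```text
t 11.05 p [0.5004 0.1795 0.28  ] q [ 2.980e-01 -3.600e-02  1.846e+00 -1.000e-03  1.332e+00 -1.350e-01] F [ 0.2 -1.2 -0.9] w 0.998 g 0.0
[[-0.42, 0.908, -0.0], [0.908, 0.42, -0.001], [-0.0, -0.001, -1.0]]
(array([ 0.0026, -0.0005,  0.36  ]), array([-1.0000e-03,  1.0000e-04, -1.1553e+00]))
(array([ 2.70e-03, -3.00e-04,  7.08e-01]), array([-1.0000e-03,  1.0000e-04, -1.1553e+00]))
```

>>> play_rows(
  rows=[
    [[0.003,0,0.1],[0,0,-0.15]],
    [[0.003,0,0.2],[0,0,-0.3]],
    [[0.003,0,0.3],[0,0,-0.45]],
    [[0.003,0,0.34],[0,0,-0.6]],
    [[0.003,0,0.34],[0,0,-0.75]],
    [[0.003,0,0.34],[0,0,-0.9]],
    [[0.003,0,0.34],[0,0,-1]],
    [[0.003,0,0.34],[0,0,-1]],
    [[0.003,0,0.34],[0,0,-1]],
  ],
)

```text
time: 11.8
tool_pos: [0.5006, 0.1796, 0.1959]
tcp_rot: [0.555, 3.091, -0.001]
wrist_force: [0.5, 0.2, -0.7]
width: 0.999
grip_force: 0.0
```

```bash
python3 -c "
from h import *
st();print(rel([.5000,.180,.103],down(76.8)))
"
```

```text
t 11.8 p [0.5006 0.1796 0.1959] q [ 2.980e-01  1.800e-02  1.950e+00 -1.000e-03  1.173e+00 -9.170e-01] F [ 0.5  0.2 -0.7] w 0.999 g 0.0
[[-0.938, 0.348, 0.001], [0.348, 0.938, -0.001], [-0.002, -0.0, -1.0]]
(array([0.0033, 0.0008, 0.3717]), array([-0.0004,  0.002 , -0.1589]))
```

>>> play_rows(
  rows=[
    [[0.003,0,0.06],[0,0,-0.08]],
    [[0.003,0,0.14],[0,0,-0.16]],
    [[0.003,0,0.22],[0,0,-0.16]],
    [[0.003,0,0.3],[0,0,-0.16]],
    [[0.003,0,0.35],[0,0,-0.16]],
    [[0.003,0,0.371],[0,0,-0.16]],
    [[0.003,0,0.371],[0,0,-0.16]],
    [[0.003,0,0.371],[0,0,-0.16]],
  ],
)

```text
time: 12.47
tool_pos: [0.5006, 0.1808, 0.104]
tcp_rot: [0.352, 3.119, -0.001]
wrist_force: [-0.2, -0.2, -0.3]
width: 0.996
grip_force: 0.0
```

>>> play_rows(
  rows=[
    [[0,0,0],[0,0,0]],
    [[0,0,0],[0,0,0]],
    [[0,0,0],[0,0,0]],
    [[0,0,0],[0,0,0]],
    [[0,0,0],[0,0,0]],
    [[0,0,0],[0,0,0]],
    [[0,0,0],[0,0,0]],
    [[0,0,0],[0,0,0]],
    [[0,0,0],[0,0,0]],
    [[0,0,0],[0,0,0]],
  ],
  claw=-1,
  newtons=120,
)

```text
time: 13.3
tool_pos: [0.5013, 0.1811, 0.1047]
tcp_rot: [0.35, 3.118, -0.001]
wrist_force: [0.4, -0.0, 7.3]
width: 0.391
grip_force: 119.2
```

```bash
python3 -c "
from h import *
s,Rm=st()
x=np.array([.974,-.228,0]);y=np.array([.228,.974,0]);S=np.array([.5441,-.1837,0])
print('up',rel(s['tool_pos']+[0,0,.12],down(76.8)))
p=S-.06*y; print('pre',rel([p[0],p[1],.103+.1],down(76.8)))
"
```

```text
t 13.3 p [0.5013 0.1811 0.1047] q [ 0.301  0.11   2.034 -0.003  0.993 -1.045] F [ 0.4 -0.   7.3] w 0.391 g 119.2
[[-0.975, 0.221, 0.004], [0.221, 0.975, -0.001], [-0.005, 0.0, -1.0]]
up (array([-2.2e-03,  1.0e-04, -4.8e-01]), array([0.0002, 0.0058, 0.009 ]))
pre (array([-0.4903, -1.6251, -0.3911]), array([0.0002, 0.0058, 0.009 ]))
```

>>> play_rows(
  rows=[
    [[0,0,-0.1],[0,0,0]],
    [[0,0,-0.25],[0,0,0]],
    [[-0.03,-0.1,-0.4],[0,0,0]],
    [[-0.08,-0.25,-0.48],[0,0,0]],
    [[-0.13,-0.4,-0.48],[0,0,0]],
    [[-0.18,-0.55,-0.48],[0,0,0]],
    [[-0.22,-0.7,-0.48],[0,0,0]],
    [[-0.26,-0.85,-0.48],[0,0,0]],
    [[-0.3,-1,-0.48],[0,0,0]],
    [[-0.3,-1,-0.48],[0,0,0]],
    [[-0.3,-1,-0.48],[0,0,0]],
  ],
)

```text
time: 14.22
tool_pos: [0.5166, -0.0813, 0.2225]
tcp_rot: [-0.357, -3.121, 0.001]
wrist_force: [-0.5, 1.1, -2.9]
width: 0.399
grip_force: 120.6
```

```bash
python3 -c "
from h import *
s,Rm=st()
x=np.array([.974,-.228,0]);y=np.array([.228,.974,0]);S=np.array([.5441,-.1837,0])
p=S-.055*y; print('pre',rel([p[0],p[1],.103+.06],down(76.8)))
"
```

```text
t 14.22 p [ 0.5166 -0.0813  0.2225] q [-2.030e-01 -1.900e-02  1.936e+00 -1.000e-03  1.225e+00 -1.546e+00] F [-0.5  1.1 -2.9] w 0.399 g 120.6
[[-0.974, 0.226, -0.0], [0.226, 0.974, -0.001], [0.0, -0.001, -1.0]]
pre (array([-0.1992, -0.5942,  0.2385]), array([-0.0011, -0.0004,  0.0033]))
```

>>> play_rows(
  rows=[
    [[-0.05,-0.15,0],[0,0,0]],
    [[-0.1,-0.3,0],[0,0,0]],
    [[-0.15,-0.45,0],[0,0,0]],
    [[-0.199,-0.594,0.05],[0,0,0.003]],
    [[-0.199,-0.594,0.12],[0,0,0.003]],
    [[-0.199,-0.594,0.2],[0,0,0.003]],
    [[-0.199,-0.594,0.238],[0,0,0.003]],
    [[-0.199,-0.594,0.238],[0,0,0.003]],
    [[-0.199,-0.594,0.238],[0,0,0.003]],
  ],
)

```text
time: 14.97
tool_pos: [0.5329, -0.2337, 0.1635]
tcp_rot: [-0.351, -3.122, -0.0]
wrist_force: [-0.6, -0.3, -2.5]
width: 0.393
grip_force: 121.4
```

```bash
python3 -c "
from h import *
st()
i,K,T=shot('top');j,K2,T2=shot('side')
a=cv2.resize(i[140:240,290:390],(400,400)); b=cv2.resize(j[80:160,220:300],(400,400))
cv2.imwrite('pics/pre2.png',np.hstack([a,b])[:,:,::-1])"
```

```text
t 14.97 p [ 0.5329 -0.2337  0.1635] q [-0.456  0.141  1.879 -0.     1.121 -1.803] F [-0.6 -0.3 -2.5] w 0.393 g 121.4
[[-0.975, 0.222, -0.0], [0.222, 0.975, 0.0], [0.0, -0.0, -1.0]]
```

View pics/pre2.png

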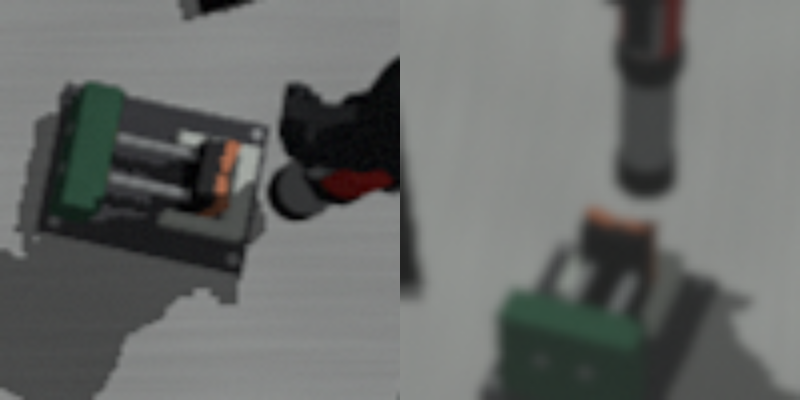

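The foot's lower end is at about (299,191) in the top crop and (645,185) in the side crop. The jaw's copper edge is at (225,180) and (620,217). I check the sideways fit in both views.

```bash
python3 -c "
from h import *
i,K,T=shot('top');j,K2,T2=shot('side')
x=np.array([.974,-.228,0]);y=np.array([.228,.974,0]);S=np.array([.5441,-.1837,0])
f=lambda p:((p-S)@x*1000,(p-S)@y*1000)
print('tcp',f(bot.read_state()['tool_pos']))
print('foot top',f(onz(K,T,364.35,187.35,.059)))
for u in(613,645,677): print('foot side',f(onz(K2,T2,220+(u-400)/5-.4,80+165/5-.4,.07)))
def cop(im,b):
    h=cv2.cvtColor(im,cv2.COLOR_RGB2HSV).astype(int); m=(h[...,0]>=4)&(h[...,0]<18)&(h[...,1]>75)&(h[...,2]>70); q=np.zeros_like(m);q[b[0]:b[1],b[2]:b[3]]=m[b[0]:b[1],b[2]:b[3]]; return np.argwhere(q)[:,::-1]
for n,im,k,t,b in(('top',i,K,T,(165,205,335,360)),('side',j,K2,T2,(115,140,250,280))):
    c=cop(im,b); e=np.array([f(onz(k,t,*p,.068)) for p in c]); print(n,len(c),'x range',e[:,0].min(),e[:,0].max(),'mid y',np.median(e[:,1]),'xmean',e[:,0].mean())
"
```

```text
tcp (np.float64(2.5006020184313704), np.float64(-52.19739710295243))
foot top (np.float64(0.900716743998475), np.float64(-51.83395894234157))
foot side (np.float64(19.628223663956717), np.float64(-47.50921908895143))
foot side (np.float64(2.262092025103855), np.float64(-53.72533710225207))
foot side (np.float64(-15.10788950994353), np.float64(-59.942833166207656))
top 47 x range -17.32388595068616 21.32115925066258 mid y -3.161551227630506 xmean 4.310330096914724
side 20 x range -12.135244966497888 18.458007964743032 mid y -3.1746205882073837 xmean 5.900076615472546
```

```bash
python3 -c "
from h import *
_,K,T=shot('top');i=cv2.imread('pics/top0.png')[:,:,::-1]
x=np.array([.974,-.228,0]);y=np.array([.228,.974,0]);S=np.array([.5441,-.1837,0])
h=cv2.cvtColor(i,cv2.COLOR_RGB2HSV).astype(int); m=(h[...,2]>128)&(h[...,1]<60); m[:160]=0;m[205:]=0;m[:,:310]=0;m[:,360:]=0
c=np.argwhere(m)[:,::-1]; e=np.array([[(onz(K,T,*p,.028)-S)@x,(onz(K,T,*p,.028)-S)@y] for p in c])*1000
b=e[(e[:,1]<-17)&(e[:,1]>-31)]; print(len(b),b.min(0),b.max(0),b.mean(0)); print(e[e[:,1]>-17].round(0).tolist())
s=bot.read_state();print(s['tool_pos'],((s['tool_pos']-S)@x,(s['tool_pos']-S)@y))
"
```

```text
89 [-28.52027102 -30.02360159] [ 29.02656658 -18.38392975] [  0.1270725  -24.88491304]
[[47.0, 18.0], [29.0, 17.0], [29.0, 15.0], [26.0, 17.0], [27.0, 14.0], [27.0, 12.0], [28.0, 9.0], [23.0, 16.0], [24.0, 14.0], [25.0, 11.0], [25.0, 9.0], [-25.0, -3.0], [-25.0, -5.0], [-24.0, -8.0], [-24.0, -10.0], [-23.0, -13.0], [-28.0, -1.0], [-28.0, -3.0], [-27.0, -6.0], [-27.0, -8.0], [-26.0, -11.0], [-26.0, -13.0], [-25.0, -16.0], [-29.0, -11.0], [-28.0, -14.0], [-28.0, -16.0]]
[ 0.53451804 -0.23520172  0.16629515] (np.float64(0.0024095626955943136), np.float64(-0.05234736702392202))
```

```bash
python3 -c "
from h import *
x=np.array([.974,-.228,0]);y=np.array([.228,.974,0]);S=np.array([.5441,-.1837,0])
for k in range(6):
    s=bot.read_state();p=s['tool_pos'];print(s['time'],p.round(4),((p-S)@x*1e3).round(1),((p-S)@y*1e3).round(1),s['q'].round(4)); shot('top')
"
```

```text
15.2167 [ 0.5345 -0.2352  0.1663] 2.4 -52.3 [-4.5700e-01  1.3930e-01  1.8762e+00 -4.0000e-04  1.1208e+00 -1.8028e+00]
15.2667 [ 0.5344 -0.2353  0.1661] 2.3 -52.5 [-4.5720e-01  1.3940e-01  1.8764e+00 -3.0000e-04  1.1207e+00 -1.8029e+00]
15.3167 [ 0.5341 -0.2353  0.1659] 2.1 -52.5 [-4.5740e-01  1.3960e-01  1.8767e+00 -4.0000e-04  1.1207e+00 -1.8028e+00]
15.3667 [ 0.534  -0.2353  0.1656] 1.9 -52.6 [-4.5760e-01  1.3980e-01  1.8770e+00 -4.0000e-04  1.1206e+00 -1.8028e+00]
15.4167 [ 0.5338 -0.2354  0.1654] 1.8 -52.7 [-4.5780e-01  1.4000e-01  1.8772e+00 -4.0000e-04  1.1206e+00 -1.8029e+00]
15.4667 [ 0.5337 -0.2354  0.1652] 1.6 -52.7 [-4.5780e-01  1.4020e-01  1.8774e+00 -4.0000e-04  1.1206e+00 -1.8028e+00]
```

>>> play_rows(
  rows=[
    [[0.004,0,0.04],[0,0,0]],
    [[0.004,0,0.08],[0,0,0]],
    [[0.004,0,0.098],[0,0,0]],
    [[0.004,0,0.098],[0,0,0]],
    [[0.004,0,0.098],[0,0,0]],
    [[0.004,0,0.098],[0,0,0]],
    [[0.004,0,0.098],[0,0,0]],
    [[0.004,0,0.098],[0,0,0]],
    [[0.004,0,0.098],[0,0,0]],
    [[0.004,0,0.098],[0,0,0]],
  ],
)

```text
time: 16.35
tool_pos: [0.5328, -0.2352, 0.1405]
tcp_rot: [0.353, 3.119, -0.002]
wrist_force: [-0.3, -0.2, -4.0]
width: 0.394
grip_force: 121.4
```

```bash
cat >> h.py <<'E'
X=np.array([.974,-.228,0]);Y=np.array([.228,.974,0]);S=np.array([.5441,-.1837,0])
def ss():
    s=bot.read_state();p=s['tool_pos'];Rm=R.from_rotvec(s['tcp_rot']).as_matrix();F=s['wrist_force']
    print('t',round(s['time'],2),'st xyz mm',[round(v*1e3,1) for v in((p-S)@X,(p-S)@Y,p[2])],'F st',[round(v,1) for v in(F@X,F@Y,F[2])],'tz',Rm[:,2].round(4),'torque',s['torque'].round(2),'g',round(s['grip_force']))
E
python3 -c "
from h import *
ss()"
```

```text
t 16.35 st xyz mm [np.float64(0.7), np.float64(-52.8), np.float64(140.5)] F st [np.float64(-0.2), np.float64(-0.3), np.float64(-4.0)] tz [ 0.0027 -0.0017 -1.    ] torque [ 0.07  0.03 -0.04] g 121
```

>>> play_rows(
  rows=[
    [[0,0.03,0],[0,0,0]],
    [[0,0.06,0],[0,0,0]],
    [[0,0.09,0],[0,0,0]],
    [[0,0.11,0],[0,0,0]],
    [[0,0.125,0],[0,0,0]],
    [[0,0.14,0],[0,0,0]],
    [[0,0.155,0],[0,0,0]],
    [[0,0.155,0],[0,0,0]],
    [[0,0.155,0],[0,0,0]],
    [[0,0.155,0],[0,0,0]],
  ],
)

```text
time: 17.18
tool_pos: [0.5408, -0.1991, 0.1402]
tcp_rot: [0.351, 3.12, -0.009]
wrist_force: [-2.3, -6.7, -3.4]
width: 0.394
grip_force: 121.6
```

```bash
python3 -c "
from h import *
ss()"
```

```text
t 17.18 st xyz mm [np.float64(0.3), np.float64(-15.8), np.float64(140.2)] F st [np.float64(-0.7), np.float64(-7.1), np.float64(-3.4)] tz [ 0.0012 -0.006  -1.    ] torque [-1.68  0.49  0.  ] g 122
```

>>> play_rows(
  rows=[
    [[0,0.015,0],[0,0,0]],
    [[0,0.03,0],[0,0,0]],
    [[0,0.045,0],[0,0,0]],
    [[0,0.06,0],[0,0,0]],
    [[0,0.072,0],[0,0,0]],
    [[0,0.076,0],[0,0,0]],
    [[0,0.076,0],[0,0,0]],
    [[0,0.076,0],[0,0,0]],
    [[0,0.076,0],[0,0,0]],
    [[0,0.076,0],[0,0,0]],
    [[0,0.076,0],[0,0,0]],
  ],
)

```text
time: 18.1
tool_pos: [0.545, -0.1814, 0.1403]
tcp_rot: [0.351, 3.12, -0.011]
wrist_force: [-2.2, -8.6, -4.3]
width: 0.395
grip_force: 121.6
```

```bash
python3 -c "
from h import *
ss()
i,K,T=shot('top');j,K2,T2=shot('side')
a=cv2.resize(i[140:240,290:390],(400,400)); b=cv2.resize(j[80:160,220:300],(400,400))
cv2.imwrite('pics/press.png',np.hstack([a,b])[:,:,::-1])"
```

```text
t 18.1 st xyz mm [np.float64(0.4), np.float64(2.4), np.float64(140.3)] F st [np.float64(-0.1), np.float64(-8.9), np.float64(-4.3)] tz [ 0.0013 -0.0072 -1.    ] torque [-2.18  0.53  0.02] g 122
```

View pics/press.png

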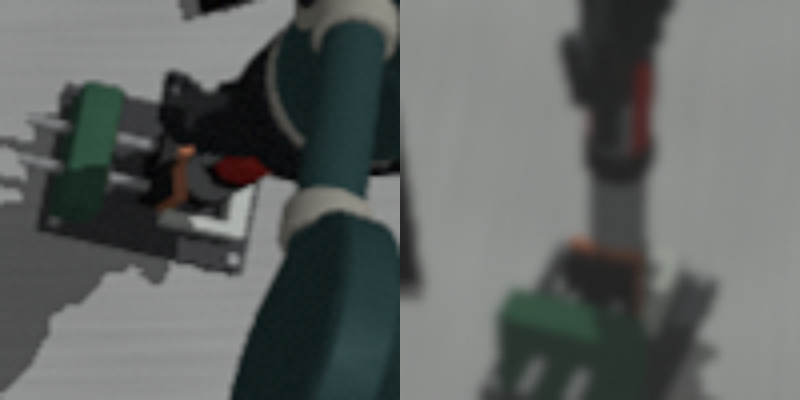

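The jaw (copper at (183,175) in the top crop) is pressed back by the foot, and the cell looks vertical in the side view. I add 3 mm of margin for clearing the sill, then lower.

>>> play_rows(
  rows=[
    [[0,0.008,0],[0,0,0]],
    [[0,0.014,0],[0,0,0]],
    [[0,0.014,0],[0,0,0]],
    [[0,0.014,0.015],[0,0,0]],
    [[0,0.014,0.03],[0,0,0]],
    [[0,0.014,0.045],[0,0,0]],
    [[0,0.014,0.06],[0,0,0]],
    [[0,0.014,0.06],[0,0,0]],
    [[0,0.014,0.06],[0,0,0]],
  ],
)

```text
time: 18.95
tool_pos: [0.5461, -0.1782, 0.1256]
tcp_rot: [0.351, 3.119, -0.011]
wrist_force: [-1.2, -9.1, -2.6]
width: 0.399
grip_force: 121.8
```

```bash
python3 -c "
from h import *
ss()"
```

```text
t 18.95 st xyz mm [np.float64(0.7), np.float64(5.8), np.float64(125.6)] F st [np.float64(0.9), np.float64(-9.2), np.float64(-2.6)] tz [ 0.0018 -0.0074 -1.    ] torque [-2.25  0.54 -0.01] g 122
```

>>> play_rows(
  rows=[
    [[0,0,0.012],[0,0,0]],
    [[0,0,0.024],[0,0,0]],
    [[0,0,0.036],[0,0,0]],
    [[0,0,0.042],[0,0,0]],
    [[0,0,0.046],[0,0,0]],
    [[0,0,0.046],[0,0,0]],
    [[0,0,0.046],[0,0,0]],
  ],
)

```text
time: 19.53
tool_pos: [0.5463, -0.1782, 0.1146]
tcp_rot: [0.351, 3.119, -0.011]
wrist_force: [-2.2, -8.9, -0.8]
width: 0.392
grip_force: 121.9
```

>>> play_rows(
  rows=[
    [[0,0,0.004],[0,0,0]],
    [[0,0,0.004],[0,0,0]],
    [[0,0,0.004],[0,0,0]],
  ],
)

```text
time: 19.78
tool_pos: [0.5464, -0.1783, 0.1137]
tcp_rot: [0.351, 3.119, -0.011]
wrist_force: [-2.6, -8.4, 0.3]
width: 0.392
grip_force: 121.9
```

```bash
python3 -c "
from h import *
ss()"
```

```text
t 19.78 st xyz mm [np.float64(1.0), np.float64(5.8), np.float64(113.7)] F st [np.float64(-0.6), np.float64(-8.8), np.float64(0.3)] tz [ 0.0023 -0.0075 -1.    ] torque [-2.19  0.74 -0.04] g 122
```

>>> play_rows(
  rows=[
    [[0,0,0.004],[0,0,0]],
    [[0,0,0.004],[0,0,0]],
    [[0,0,0.004],[0,0,0]],
  ],
)

```text
time: 20.03
tool_pos: [0.5464, -0.1783, 0.1129]
tcp_rot: [0.351, 3.119, -0.011]
wrist_force: [-3.4, -8.7, 1.7]
width: 0.395
grip_force: 122.0
```

>>> play_rows(
  rows=[
    [[0,0,0.004],[0,0,0]],
    [[0,0,0.004],[0,0,0]],
    [[0,0,0.004],[0,0,0]],
  ],
)

```text
time: 20.28
tool_pos: [0.5467, -0.1784, 0.1129]
tcp_rot: [0.35, 3.118, -0.011]
wrist_force: [-4.7, -8.6, 4.9]
width: 0.4
grip_force: 122.4
```

>>> play_rows(
  rows=[
    [[0,0,0.004],[0,0,0]],
    [[0,0,0.004],[0,0,0]],
    [[0,0,0.004],[0,0,0]],
  ],
)

```text
time: 20.53
tool_pos: [0.5469, -0.1784, 0.1128]
tcp_rot: [0.35, 3.118, -0.012]
wrist_force: [-6.9, -7.8, 10.4]
width: 0.396
grip_force: 123.2
```

>>> play_rows(
  rows=[
    [[0,0,-0.007],[0,0,0]],
    [[0,-0.005,-0.007],[0,0,0]],
    [[0,-0.01,-0.007],[0,0,0]],
    [[0,-0.015,-0.007],[0,0,0]],
    [[0,-0.015,-0.007],[0,0,0]],
    [[0,-0.015,-0.007],[0,0,0]],
  ],
)

```text
time: 21.03
tool_pos: [0.5458, -0.1812, 0.1129]
tcp_rot: [0.351, 3.118, -0.009]
wrist_force: [-3.6, -7.0, 2.5]
width: 0.396
grip_force: 122.4
```

```bash
python3 -c "
from h import *
ss()"
```

```text
t 21.03 st xyz mm [np.float64(1.1), np.float64(2.9), np.float64(112.9)] F st [np.float64(-1.9), np.float64(-7.6), np.float64(2.5)] tz [ 0.0028 -0.0059 -1.    ] torque [-1.45  0.77  0.05] g 122
```

>>> play_rows(
  rows=[
    [[0,-0.004,0],[0,0,0]],
    [[0,-0.008,0],[0,0,0]],
    [[0,-0.008,0],[0,0,0]],
    [[0,-0.008,0],[0,0,0]],
  ],
)

```text
time: 21.37
tool_pos: [0.5453, -0.1829, 0.1128]
tcp_rot: [0.351, 3.118, -0.008]
wrist_force: [-2.7, -5.5, 2.1]
width: 0.398
grip_force: 122.4
```

>>> play_rows(
  rows=[
    [[0,-0.004,0],[0,0,0]],
    [[0,-0.004,0],[0,0,0]],
    [[0,-0.004,0],[0,0,0]],
  ],
)

```text
time: 21.62
tool_pos: [0.5451, -0.1838, 0.1129]
tcp_rot: [0.351, 3.118, -0.008]
wrist_force: [-2.6, -5.0, 1.5]
width: 0.394
grip_force: 122.4
```

```bash
python3 -c "
from h import *
ss()"
```

```text
t 21.62 st xyz mm [np.float64(1.0), np.float64(0.1), np.float64(112.9)] F st [np.float64(-1.4), np.float64(-5.4), np.float64(1.5)] tz [ 0.0029 -0.0055 -1.    ] torque [-1.31  0.79 -0.02] g 122
```

>>> play_rows(
  rows=[
    [[0,0,0],[0,0,0]],
    [[0,0,0],[0,0,0]],
    [[0,0,0],[0,0,0]],
    [[0,0,0],[0,0,0]],
    [[0,0,0],[0,0,0]],
    [[0,0,0],[0,0,0]],
    [[0,0,0],[0,0,0]],
    [[0,0,0],[0,0,0]],
    [[0,0,0],[0,0,0]],
    [[0,0,0],[0,0,0]],
  ],
  claw=0.9,
)

```text
time: 22.45
tool_pos: [0.5448, -0.182, 0.1113]
tcp_rot: [0.354, 3.119, -0.002]
wrist_force: [-0.2, -0.3, -1.2]
width: 0.951
grip_force: 0.0
```

>>> play_rows(
  rows=[
    [[0,0,-0.08],[0,0,0]],
    [[0,0,-0.16],[0,0,0]],
    [[0,0,-0.3],[0,0,0]],
    [[0,0,-0.45],[0,0,0]],
    [[0,-0.15,-0.55],[0,0,0]],
    [[0,-0.3,-0.55],[0,0,0]],
    [[0,-0.45,-0.55],[0,0,0]],
    [[0,-0.6,-0.55],[0,0,0]],
    [[0,-0.75,-0.55],[0,0,0]],
    [[0,-0.9,-0.55],[0,0,0]],
    [[0,-0.9,-0.55],[0,0,0]],
    [[0,-0.9,-0.55],[0,0,0]],
  ],
)

```text
time: 23.45
tool_pos: [0.4933, -0.403, 0.2487]
tcp_rot: [0.359, 3.119, -0.001]
wrist_force: [1.0, 0.2, -0.2]
width: 0.95
grip_force: 0.0
```

```bash
python3 -c "
from h import *
ss()
i,K,T=shot('top');j,K2,T2=shot('side')
a=cv2.resize(i[140:220,285:365],(400,400)); b=cv2.resize(j[80:160,220:300],(400,400))
cv2.imwrite('pics/end.png',np.hstack([a,b])[:,:,::-1])"
```

```text
t 23.45 st xyz mm [np.float64(0.5), np.float64(-225.2), np.float64(248.7)] F st [np.float64(0.9), np.float64(0.4), np.float64(-0.2)] tz [ 0.0019 -0.001  -1.    ] torque [0.02 0.01 0.  ] g 0
```

View pics/end.png

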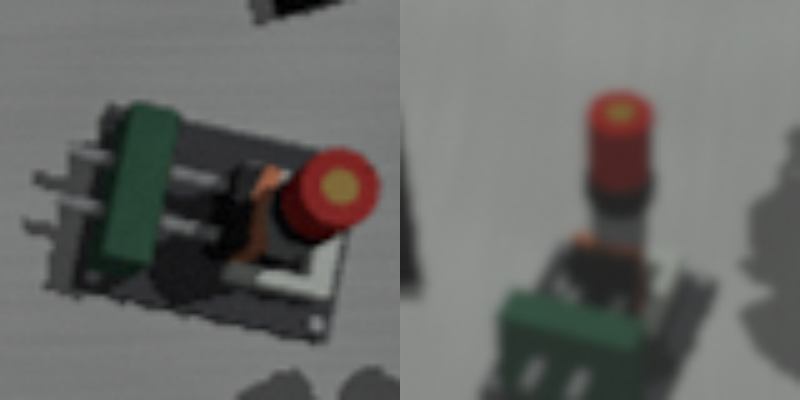

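The cell stands clamped in the pocket, cap dot at (340,187) from above and (620,112) from the side. I triangulate the cap to check that it is seated and upright.

```bash
python3 -c "
from h import *
i,K,T=shot('top');j,K2,T2=shot('side')
o1,d1=ray(K,T,352.6,177);o2,d2=ray(K2,T2,263.6,102)
l=np.linalg.lstsq(np.stack([d1,-d2],1),o2-o1,rcond=None)[0]
for p in(o1+d1*l[0],o2+d2*l[1],onz(K,T,352.6,177,.148)): print(p,((p-S)@X*1e3).round(1),((p-S)@Y*1e3).round(1))
h=cv2.cvtColor(i,cv2.COLOR_RGB2HSV).astype(int); m=(h[...,0]>=4)&(h[...,0]<18)&(h[...,1]>75)&(h[...,2]>70); c=np.argwhere(m)[:,::-1]; c=c[(c[:,0]>325)&(c[:,0]<345)&(c[:,1]>165)&(c[:,1]<200)]
print('jaw y',np.median([(onz(K,T,*q,.068)-S)@Y for q in c]))
"
```

```text
[ 0.54404117 -0.18135834  0.1513816 ] -0.6 2.3
[ 0.5446906  -0.18140294  0.15150294] 0.1 2.4
[ 0.54460906 -0.18228842  0.148     ] 0.2 1.5
jaw y 0.019202335387753587
```

```bash
python3 -c "
from h import *
print(bot.finish_job())"
```

```text
the job is handed in; nothing more can be done
None
```

I stood the cell up on its foot and let it go. I then took it again and set it behind the sill, where the jaw clamps it about 22 mm open, upright to about 1°. I handed the job in at about 24 s; the judge's result was not shown.

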